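# Nest the mixing beakers in the clamp pot and set the clamp screw

## Robot

A 7-joint arm with a two-finger parallel gripper is mounted at the origin on the work surface. World frame = base frame: x ahead of the robot, y to its left, z up, the work surface at z = 0. Lengths are in m, angles in degrees, forces in N, time in s.
With the tool pointing down it reaches from about 0.425 to 0.975 m from the base axis. Payload 16.7 kg.
Tool frame: the origin (TCP) lies at the very end of the fingers, on their centre line; the grasp point (between the pads) lies 19 mm behind it; z points along the fingers, y is the line along which they close (so a half turn about z gives the same grasp; the last joint's range is limited). The gripper opens to 85 mm and grips with 20 to 120 N. Pads are 22 mm wide; open, the fingers measure 114 mm over their backs; the gripper's body (76 mm by 85 mm) begins 54 mm behind the grasp point. The pads swing forward as they close: fully open they stand 13 mm farther back than shut.
Start: joints at [-8.566, 24.414, 4.234, 92.017, -1.954, 63.644, -3.845], TCP at [0.675, -0, 0.231] pointing down, gripper open.
Joint ranges: [-163.25, 163.25], [-28.42, 122.38], [-70.27, 78.77], [12.13, 141.07], [-58.53, 238.53], [9.26, 117.41], [-156.51, 156.51]. Speed limits (degrees/s): [108.29, 108.29, 136.94, 136.94, 172.46, 172.46, 172.46].

## Interface

Orientations are given as [roll, pitch, yaw] about the fixed x, y, z axes, in that order (R = Rz(yaw) Ry(pitch) Rx(roll)).
In Python, from plant import bot, eyes, workorder gives the robot as it stands.
- The arm moves only by the shell command python3 -m creep 'ROWS'. ROWS is a JSON list that holds a single list of rows (three levels of brackets), with 1 to 12 rows, each of 7 numbers: the finger opening in m, then dx, dy, dz in units of 100 mm, then a rotation vector rx, ry, rz in degrees; each row shifts and turns the commanded pose from where the row before left it, along the tool's axes as they then stand; what a row does not reach is not made up. A row lasts 1/12 s, in which the tool goes at most 0.0417 m and 7.16 degrees, less where a joint would pass 70% of its speed; a pose out of reach is approached as far as the arm can. The fingers move at their own pace and stop on an object; the grip force is fixed at half the most. Time passes only in rows, so rows that do not move let the fingers close. It prints the time, the measured TCP pose, the force, the opening and the grip force at its end. Input that does not fit is refused with a message, and nothing moves.
- bot.sense(): the state, without advancing time (a new reading comes with each control period).
- eyes.read_camera(name): name is "scene" or "side" or "wrist"; returns a dict with "img" (480x640x3 uint8, red, green, blue), "K" (3x3 intrinsics, pixels), "pose" (4x4, takes a point from camera to world coordinates); the wrist camera has in their place "T_tool_cam" (4x4, takes a point from camera to tool coordinates, whose origin is the TCP and whose axes are the flange's). Camera axes: x right, y down, z forward; pixel columns grow to the right and rows downward; lengths in m; the calibration is good to about 2 mm. A picture is of the moment at which its call begins: read the wrist's pose just before it. There is no depth.
- workorder.sign_off(): hands the job in; it is judged then, once.
The state is a dict: "time_s": time; "q": joint angles; "dq": joint speeds; "tau": joint torques, N m; "position": TCP position; "tool_rot": TCP orientation; "force": force on the tool from outside, world axes, zero at the start; "torque": the same for the moment, N m; "width": finger opening in m; "grip_force": force on a finger pad.
Only numpy, scipy, OpenCV 4.12 (cv2) and the standard library are available. Lean on these libraries where they do the work, as an engineer would, in place of code of your own. Each camera call takes 0.05 s, during which the arm holds its last target. There are 200 camera calls.

## Task

Nest the two loose white beakers in the steel pot of the clamping stand in size order: the wide one inside the pot, the narrow one inside the wide one, each standing upright on the bottom of the one around it and let go. Then turn the stand's brass wing screw clockwise until it seats, back it off a quarter turn, and finish there with the wing still held in the fingers so that it cannot creep. Leave the other things on the bench where they are.

Things in the scene. Friction and masses are not known exactly. Their poses are not given: they have to be found in the camera images.
- wide_beaker: the wide loose beaker: white plastic, open top, slightly tapered: outer diameter 58 at the foot and 64 at the rim, 82 tall, wall 4, floor 5 thick. Origin: centre of its underside; z up. It weighs roughly 80 g and stands upright on the table to the robot's left at the start.
- narrow_beaker: the narrow loose beaker: white plastic, open top, slightly tapered: outer diameter 38 at the foot and 42 at the rim, 107 tall, wall 3, floor 5 thick. Origin: centre of its underside; z up. It weighs roughly 60 g and stands upright on the table to the robot's left at the start.
- pot_in (a point): centre of the steel pot's inner floor, 26 above the table; z up, y along the stand away from the screw. The pot, a straight open cylinder, inner diameter 76, outer 84, rim 52 above this point, is fixed on the grey plate of the stand (120 x 250 x 18, bolted down). Nested, the wide beaker's rim stands 30 above the pot's rim, and the narrow one's 30 higher again.
- wing: brass wing of the clamp's screw, 50 long (x), 12 thick (y), 36 high (z); grip it across its thickness. Origin: its centre, on the vertical screw axis, 94 above the table, 130 from the pot's axis at the stand's other end. It turns but does not rise or sink (the steel toe below does). Below it: a collar (diameter 18, top at 76) and a dark bridge 66 x 44, top at 68.
- screw_turn (a joint): turn of the wing screw in rad: grows as the screw is turned clockwise seen from above; it seats (hard stop, the toe down on the pot's foot) at 4.5; 0 is fully slack. It starts between 1.9 and 3.4, turns against a friction of about 0.05 N m and stays where it is left. A quarter turn is 1.571.
- tin: plain metal paint tin with a paper label, diameter 76, 85 tall; a bystander (sizes in mm). Origin: centre of its underside
- jar: lidded glass jar, diameter 66, 80 tall; a bystander (sizes in mm). Origin: centre of its underside
- bottle: white plastic bottle, diameter 66, 190 tall; a bystander (sizes in mm). Origin: centre of its underside
- tape_roll: roll of masking tape lying flat, diameter 90, 24 high; a bystander (sizes in mm). Origin: centre of its underside
- brush: paint brush lying on the table, 200 long; a bystander (sizes in mm). Origin: under its middle
- spatula: spatula lying on the table, 280 long; a bystander (sizes in mm). Origin: under its middle
- tin_lid: flat steel tin lid, diameter 80, 8 thick, lying on the table; a bystander (sizes in mm). Origin: centre of its underside
Things that resemble listed ones, but are neither listed nor needed, are in the scene too. Leave any blue look-alike of the wide_beaker alone. What is shaped like the narrow_beaker but purple is not meant.

How it is judged (in metres and radians):
On the way, in this order (a step that is already met when the one before it is completed fails the run):
1. the wide beaker stands in the pot and the narrow one in the wide one, both let go (horizontal distance between wide_beaker and pot_in below 0.012 m and z of wide_beaker in the frame of pot_in between -0.01 and 0.007 m and angle between wide_beaker's own z axis and vertical below 0.12 rad and horizontal distance between narrow_beaker and wide_beaker below 0.01 m and z of narrow_beaker in the frame of wide_beaker between -0.01 and 0.013 m and angle between narrow_beaker's own z axis and vertical below 0.15 rad and contact force between the fingers and wide_beaker below 0.1 N and contact force between the fingers and narrow_beaker below 0.1 N), for 0.2 s.
2. the screw is turned until it seats (value of joint screw_turn above 4.43 rad), for 0.1 s.
3. the screw is backed off a quarter turn and held (value of joint screw_turn between 2.6792 and 3.1792 rad and velocity of joint screw_turn between -0.1 and 0.1 rad/s and contact force between the fingers and wing above 3 N), for 0.2 s.
At the end, for the whole second after the job is handed in: Wide beaker upright on the pot's floor (axes within 12 mm), narrow one upright on the wide one's floor (within 10 mm), both at rest; the screw, seated after the nesting, is a quarter turn (1.571 rad, within 0.25) back from its stop; the fingers grip the wing with over 3 N (all of step 3 and horizontal distance between wide_beaker and pot_in below 0.012 m and z of wide_beaker in the frame of pot_in between -0.01 and 0.007 m and angle between wide_beaker's own z axis and vertical below 0.12 rad and horizontal distance between narrow_beaker and wide_beaker below 0.01 m and z of narrow_beaker in the frame of wide_beaker between -0.01 and 0.013 m and angle between narrow_beaker's own z axis and vertical below 0.15 rad and linear speed of each of wide_beaker, narrow_beaker below 0.03 m/s); the arm keeps its last pose, push and grip.
It fails at once if a bystander is shifted by more than 30 mm (distance of any of tin, jar, bottle, tape_roll, brush, spatula, tin_lid from where it was at the start of the episode above 0.03 m).
It also fails if it takes over 67 s, if anything falls off the work surface, if the arm or the gripper's body presses on something with over 40 N, if the wrist force passes 120 N, or if a joint passes its speed limit or range.

## Working session

There is one attempt and no reset: what is moved stays moved. The work goes in short steps, Python scripts to look and compute and a shell command to move; the robot and the scene stay as the last step left them, time stands still between calls to the robot, and variables do not carry over. Pictures are saved under pics/ and viewed, at most 10 in all, crops included, and the job is handed in when it is done.

```bash
ls; mkdir -p pics
python3 - <<'E'
from plant import bot,eyes
import cv2,numpy as np
s=bot.sense();print(s)
for n in("scene","side"):
    c=eyes.read_camera(n);cv2.imwrite(f"pics/{n}0.png",c["img"][:,:,::-1]);np.savez(f"{n}.npz",**c);print(n,c["K"],c["pose"])
c=eyes.read_camera("wrist");print(c["T_tool_cam"],c["K"])
E
```

```text
pics
{'time_s': 0.0, 'q': array([-8.56527973, 24.45035985,  4.23355302, 92.05100318, -1.95190424,
       63.64350547, -3.84520601]), 'dq': array([-0.1013391 ,  0.06043928, -0.06951052, -0.00492511,  0.03029223,
        0.00079332, -0.05342535]), 'tau': array([ 7.16691302e-04, -9.49842310e+01,  3.76242042e+00, -4.63523841e+01,
        1.94300286e-02,  1.01335210e-02,  2.85131875e-06]), 'position': array([ 6.74605056e-01, -6.75607167e-05,  2.30613045e-01]), 'tool_rot': array([-1.79927742e+02,  7.99492122e-03,  8.99959420e+01]), 'force': array([0.00998427, 1.25144525, 0.3843218 ]), 'torque': array([-0.01793426, -0.01761058,  0.02226447]), 'grip_force': 0.0, 'width': 0.0852129890625625}
scene [[570.45784738   0.         309.12227253]
 [  0.         570.45784738 236.24816552]
 [  0.           0.           1.        ]] [[-0.04962114  0.54767738 -0.83521688  1.73950936]
 [ 0.99868894  0.03773693 -0.03458792  0.01377263]
 [ 0.0125755  -0.83583815 -0.54883189  0.87020359]
 [ 0.          0.          0.          1.        ]]
side [[579.39948643   0.         318.58398323]
 [  0.         579.39948643 243.74428198]
 [  0.           0.           1.        ]] [[ 9.00468034e-01 -3.18487389e-01  2.96180862e-01  9.17344086e-02]
 [-4.34921924e-01 -6.58633003e-01  6.14040298e-01 -9.33475803e-01]
 [-4.89600146e-04 -6.81739210e-01 -7.31595113e-01  1.12924457e+00]
 [ 0.00000000e+00  0.00000000e+00  0.00000000e+00  1.00000000e+00]]
[[-4.14371493e-04 -9.65158167e-01 -2.61666851e-01  6.59859053e-02]
 [ 9.99999711e-01 -5.66824442e-04  5.07148175e-04  1.56521842e-03]
 [-6.37797370e-04 -2.61666565e-01  9.65158123e-01 -1.42483125e-01]
 [ 0.00000000e+00  0.00000000e+00  0.00000000e+00  1.00000000e+00]] [[368.2689901    0.         319.82035563]
 [  0.         368.2689901  248.30749816]
 [  0.           0.           1.        ]]
```

View pics/scene0.png

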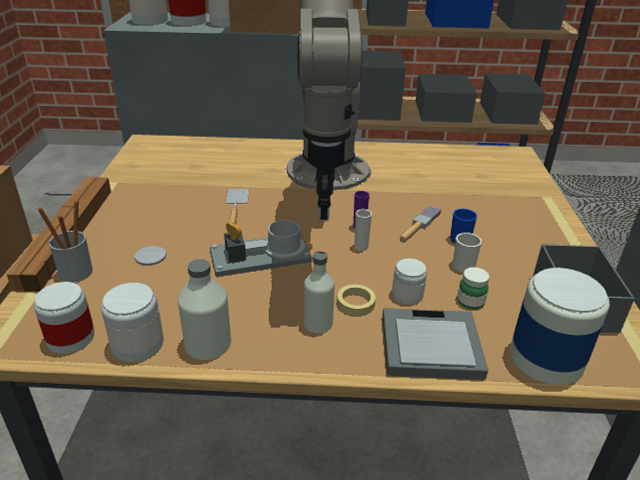

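View pics/side0.png

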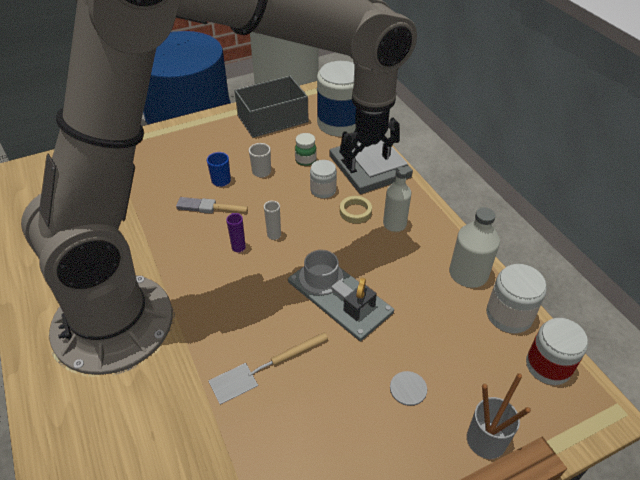

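The scene view shows the wide beaker at (467,252), the narrow at (363,230), the pot at (284,238) and the wing at (235,240). In the side view they are at (260,160), (272,220), (321,270) and (361,290). The next picture is an enlarged mosaic of these crops.

Run:
```python
import cv2,numpy as np
# 5x crops 80x60 -> 400x300... 
def cr(n,x,y,w=66,h=75,k=4):
    i=np.load(n+".npz")["img"][y:y+h,x:x+w,::-1]
    return cv2.resize(i,None,fx=k,fy=k,interpolation=cv2.INTER_CUBIC)
a=np.hstack([cr("scene",440,225),cr("scene",335,190),cr("scene",210,205)])
b=np.hstack([cr("side",230,130),cr("side",240,190),cr("side",330,265)])
cv2.imwrite("pics/m1.png",np.vstack([a,b]))
a=np.hstack([cr("scene",250,205),cr("side",290,235)]);cv2.imwrite("pics/m2.png",a)
```

```text
(no output)
```

View pics/m1.png

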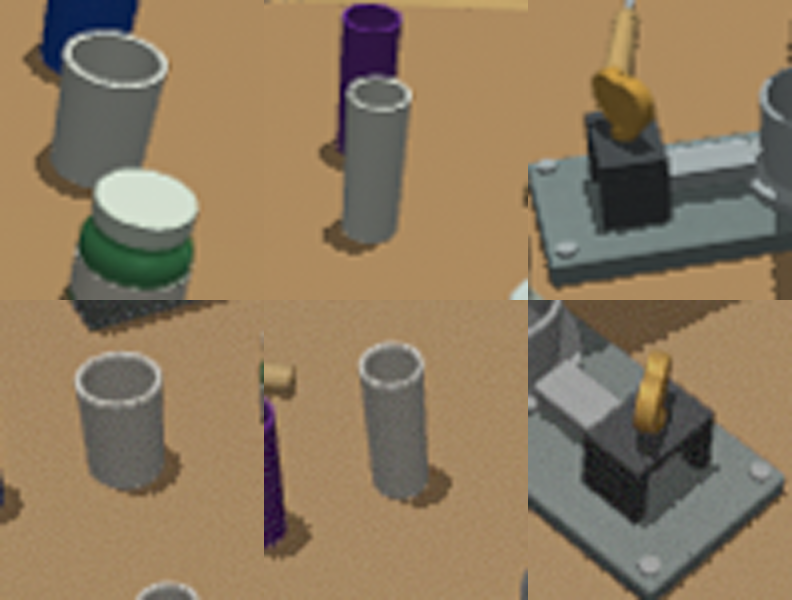

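View pics/m2.png

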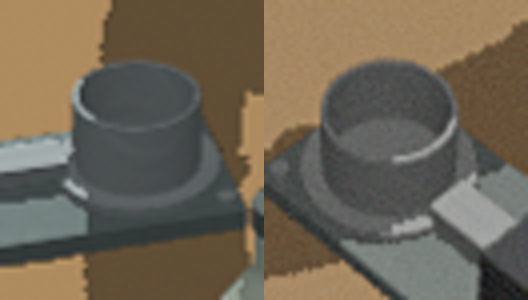

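Rim centres read off the crops: wide at (468.7,239.5) in scene and (259.8,150) in side, narrow at (363.5,213.8) and (272,206.5), pot at (284,228.8) and (321.3,262), wing at (234.3,230.8) and (361.5,288).

```bash
cat > h.py <<'E'
import numpy as np
from scipy.spatial.transform import Rotation as R
def ray(K,P,p):
    d=P[:3,:3]@np.linalg.inv(K)@[p[0],p[1],1]; return P[:3,3],d/np.linalg.norm(d)
def plane(K,P,p,z):
    o,d=ray(K,P,p); return o+d*(z-o[2])/d[2]
def tri(rs):
    A=sum(np.eye(3)-np.outer(d,d) for o,d in rs);b=sum((np.eye(3)-np.outer(d,d))@o for o,d in rs)
    return np.linalg.solve(A,b)
def tool(s):
    T=np.eye(4);T[:3,:3]=R.from_euler('xyz',s["tool_rot"],degrees=True).as_matrix();T[:3,3]=s["position"];return T
E
python3 - <<'E'
from h import *
np.set_printoptions(precision=4,suppress=True)
C={n:np.load(n+".npz") for n in("scene","side")}
D=dict(wide=((468.7,239.5),(259.8,150),.082),narrow=((363.5,213.8),(272,206.5),.107),pot=((284,228.8),(321.3,262),.078),wing=((234.3,230.8),(361.5,288),.094),
 jarG=((476,274),(306,141),.07))
for k,(a,b,z) in D.items():
    c,d=C["scene"],C["side"]
    print(k,tri([ray(c["K"],c["pose"],a),ray(d["K"],d["pose"],b)]),plane(c["K"],c["pose"],a,z),plane(d["K"],d["pose"],b,z))
E
```

```text
wide [0.5254 0.3639 0.0785] [0.5273 0.3648 0.082 ] [0.5239 0.3556 0.082 ]
narrow [0.4563 0.1008 0.1023] [0.4622 0.1014 0.107 ] [0.4548 0.0941 0.107 ]
pot [ 0.4984 -0.1039  0.074 ] [ 0.5034 -0.1025  0.078 ] [ 0.4971 -0.1081  0.078 ]
wing [ 0.5406 -0.2263  0.0892] [ 0.5463 -0.2237  0.094 ] [ 0.5389 -0.2314  0.094 ]
jarG [0.6676 0.3533 0.0743] [0.6554 0.3603 0.07  ] [0.6695 0.3505 0.07  ]
```

The rows are not in the units I measure in: shifts go in units of 100 mm. I convert before sending: -0.015 m is -0.15, 0.036 m is 0.36.

```bash
python3 -m creep '[[[0.085, 0.36, -0.15, 0, 0, 0, 0], [0.085, 0.36, -0.15, 0, 0, 0, 0], [0.085, 0.36, -0.15, 0, 0, 0, 0], [0.085, 0.36, -0.15, 0, 0, 0, 0], [0.085, 0.36, -0.15, 0, 0, 0, 0], [0.085, 0.36, -0.15, 0, 0, 0, 0], [0.085, 0.36, -0.15, 0, 0, 0, 0], [0.085, 0.36, -0.15, 0, 0, 0, 0], [0.085, 0.36, -0.15, 0, 0, 0, 0], [0.085, 0.36, -0.15, 0, 0, 0, 0], [0.085, 0, 0, 0, 0, 0, 7], [0.085, 0, 0, 0, 0, 0, 7]]]'
python3 -m creep '[[[0.085, 0, 0, 0, 0, 0, 7], [0.085, 0, 0, 0, 0, 0, 7], [0.085, 0, 0, 0, 0, 0, 7], [0.085, 0, 0, 0, 0, 0, 7], [0.085, 0, 0, 0, 0, 0, 7], [0.085, 0, 0, 0, 0, 0, 7], [0.085, 0, 0, 0, 0, 0, 7], [0.085, 0, 0, 0, 0, 0, 7], [0.085, 0, 0, 0, 0, 0, 7], [0.085, 0, 0, 0, 0, 0, 7], [0.085, 0, 0, 0, 0, 0, 6], [0.085, 0, 0, 0, 0, 0, 0]]]'
cat > look.py <<'E'
import sys,cv2
from plant import bot,eyes
from h import *
s=bot.sense();c=eyes.read_camera("wrist");n=sys.argv[1]
np.savez(n+".npz",img=c["img"],K=c["K"],pose=tool(s)@c["T_tool_cam"])
cv2.imwrite(f"pics/{n}.png",c["img"][:,:,::-1])
print(np.round(s["q"],1),np.round(s["position"],4),np.round(s["tool_rot"],2),s["time_s"])
E
python3 look.py w1
```

```text
time_s: 1.15
position: [0.5232, 0.3628, 0.2309]
tool_rot: [-179.9, -0.0, 76.0]
force: [0.3, -0.7, 0.4]
width: 0.0847
grip_force: 0.0
time_s: 2.15
position: [0.5248, 0.36, 0.2311]
tool_rot: [180.0, 0.0, -0.3]
force: [-0.6, -0.3, -0.0]
width: 0.085
grip_force: 0.0
[ -50.5   21.1   13.4   97.8   -5.4   61.8 -125.8] [0.5248 0.36   0.2311] [ 1.7998e+02  2.0000e-02 -3.1000e-01] 2.15
```

View pics/w1.png

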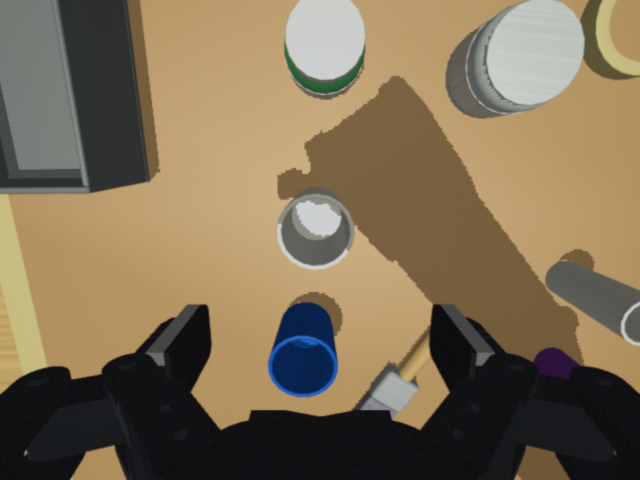

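Wrist view: wide beaker rim centre at about (315.5,229), spanning x 277–354. The blue one behind has its rim at (304,366). The narrow one's rim is at the right edge.

Run:
```python
from h import *
c=np.load("w1.npz")
for p,z in(((315.5,229),.082),((277,229),.082),((354,229),.082),((304,366),.082),((324,44),.07)): print(plane(c["K"],c["pose"],p,z).round(4))
```

```text
[0.5298 0.3633 0.082 ]
[0.5299 0.3945 0.082 ]
[0.5296 0.3322 0.082 ]
[0.4041 0.3748 0.082 ]
[0.6674 0.356  0.07  ]
```

```bash
python3 -m creep '[[[0.085, 0.05, -0.033, 0.3, 0, 0, 0], [0.085, 0, 0, 0.4, 0, 0, 0], [0.085, 0, 0, 0.4, 0, 0, 0], [0.085, 0, 0, 0.4, 0, 0, 0], [0.085, 0, 0, 0.34, 0, 0, 0], [0.085, 0, 0, 0, 0, 0, 0], [0.04, 0, 0, 0, 0, 0, 0], [0.04, 0, 0, 0, 0, 0, 0], [0.04, 0, 0, 0, 0, 0, 0], [0.04, 0, 0, 0, 0, 0, 0], [0.04, 0, 0, 0, 0, 0, 0], [0.04, 0, 0, 0, 0, 0, 0]]]'
```

```text
time_s: 3.2
position: [0.5314, 0.3642, 0.0499]
tool_rot: [-179.9, -0.2, 0.0]
force: [0.0, -1.9, 11.2]
width: 0.061
grip_force: 65.8
```

```bash
python3 -m creep '[[[0.04, 0, 0, -0.2, 0, 0, 0], [0.04, 0, 0, -0.4, 0, 0, 0], [0.04, 0, 0, -0.4, 0, 0, 0], [0.04, 0, 0, -0.4, 0, 0, 0], [0.04, 0, 0, -0.4, 0, 0, 0], [0.04, 0, 0, -0.2, 0, 0, 0]]]'
python3 -m creep '[[[0.04, -0.067, 0.387, 0, 0, 0, 0], [0.04, -0.067, 0.387, 0, 0, 0, 0], [0.04, -0.067, 0.387, 0, 0, 0, 0], [0.04, -0.067, 0.387, 0, 0, 0, 0], [0.04, -0.067, 0.387, 0, 0, 0, 0], [0.04, -0.067, 0.387, 0, 0, 0, 0], [0.04, -0.067, 0.387, 0, 0, 0, 0], [0.04, -0.067, 0.387, 0, 0, 0, 0], [0.04, -0.067, 0.387, 0, 0, 0, 0], [0.04, -0.067, 0.387, 0, 0, 0, 0], [0.04, -0.067, 0.387, 0, 0, 0, 0], [0.04, -0.067, 0.387, 0, 0, 0, 0]]]'
python3 -m creep '[[[0.04, 0, 0, 0, 0, 0, 0], [0.04, 0, 0, 0, 0, 0, 0]]]'
python3 look.py w2
python3 - <<'E'
from plant import eyes
import cv2,numpy as np
a=eyes.read_camera("side")["img"];b=eyes.read_camera("scene")["img"]
w=cv2.imread("pics/w2.png")
k=lambda i:cv2.resize(i[:,:,::-1],(300,300),interpolation=cv2.INTER_CUBIC)
r=np.vstack([k(a[90:290,230:430]),k(b[100:260,220:380])])
cv2.imwrite("pics/m3.png",np.hstack([cv2.copyMakeBorder(w[:,70:570],0,120,0,0,0),r]))
E
```

```text
time_s: 3.7
position: [0.5312, 0.364, 0.2541]
tool_rot: [-179.7, -0.3, 0.0]
force: [0.9, -0.2, -0.9]
width: 0.0608
grip_force: 65.3
time_s: 4.7
position: [0.4489, -0.1029, 0.2485]
tool_rot: [-179.9, -0.1, 0.0]
force: [0.5, -0.5, -1.9]
width: 0.0608
grip_force: 65.3
time_s: 4.87
position: [0.4492, -0.1031, 0.2484]
tool_rot: [-179.9, -0.1, -0.2]
force: [0.1, 1.0, -0.6]
width: 0.0611
grip_force: 65.4
[-24.2   2.1  30.4 118.7  -1.3  59.3 -83.4] [ 0.4492 -0.1031  0.2484] [-1.7995e+02 -1.2000e-01 -2.1000e-01] 4.8667
```

View pics/m3.png

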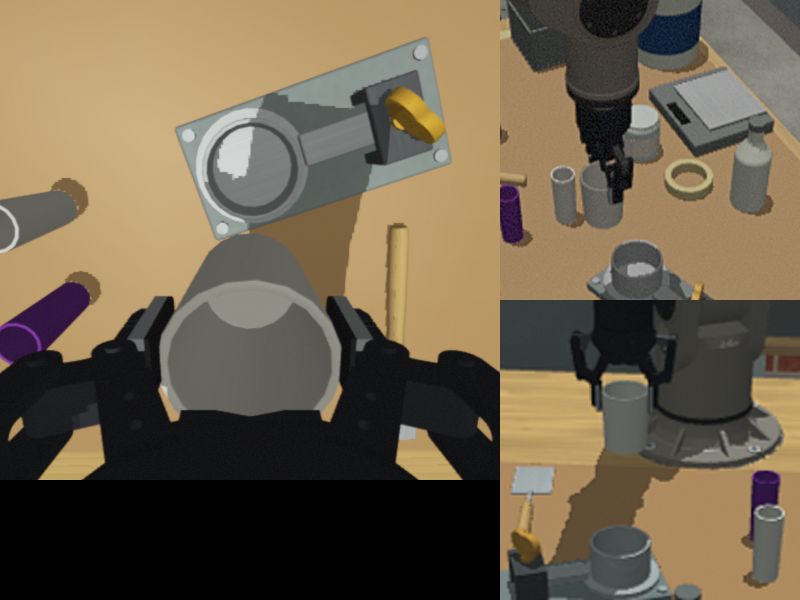

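The beaker hangs upright between the fingers. In wrist pixels the pot rim is centred near (323,169), and the wing runs from (461,93) to (509,136) with its top centre near (486,113).

Run:
```python
from h import *
import cv2
c=np.load("w2.npz")
P=lambda p,z:plane(c["K"],c["pose"],p,z).round(4)
for p,z in(((322.5,169),.078),((273,169),.078),((373,169),.078),((486,113),.1),((461,93),.1),((509,136),.1),((489,30+22),.018),((510,156),.018),((258,135),.018),((292,229),.018)): print(p,P(p,z))
cv2.imwrite("pics/p2.png",cv2.resize(c["img"][80:250,250:540,::-1],None,fx=2.7,fy=2.7,interpolation=cv2.INTER_CUBIC))
```

```text
(322.5, 169) [ 0.5009 -0.1054  0.078 ]
(273, 169) [ 0.5011 -0.0642  0.078 ]
(373, 169) [ 0.5007 -0.1474  0.078 ]
(486, 113) [ 0.5423 -0.2271  0.1   ]
(461, 93) [ 0.5563 -0.2072  0.1   ]
(509, 136) [ 0.5259 -0.2463  0.1   ]
(489, 52) [ 0.6023 -0.2586  0.018 ]
(510, 156) [ 0.5096 -0.2899  0.018 ]
(258, 135) [ 0.5304 -0.0433  0.018 ]
(292, 229) [ 0.4372 -0.0741  0.018 ]
```

View pics/p2.png

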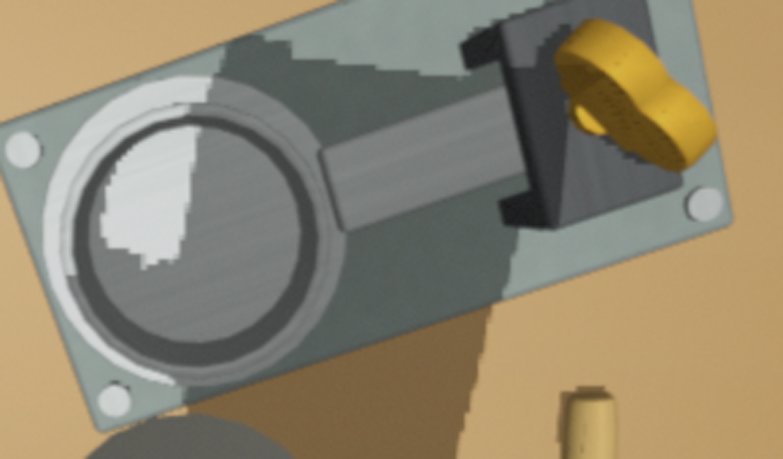

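In the tool's units: 0.027 m is 0.27, 0.03 m is 0.3.

```bash
python3 -m creep '[[[0.04, 0.27, 0.01, 0, 0, 0, 0], [0.04, 0.27, 0.01, 0, 0, 0, 0], [0.04, 0, 0, 0, 0, 0, 0], [0.04, 0, 0, 0.3, 0, 0, 0], [0.04, 0, 0, 0.3, 0, 0, 0], [0.04, 0, 0, 0.3, 0, 0, 0], [0.04, 0, 0, 0, 0, 0, 0]]]'; python3 -m creep '[[[0.04, 0, 0, 0.2, 0, 0, 0], [0.04, 0, 0, 0.2, 0, 0, 0], [0.04, 0, 0, 0.1, 0, 0, 0], [0.04, 0, 0, 0.1, 0, 0, 0], [0.04, 0, 0, 0.1, 0, 0, 0], [0.04, 0, 0, 0.05, 0, 0, 0], [0.04, 0, 0, 0.04, 0, 0, 0], [0.04, 0, 0, 0, 0, 0, 0]]]'
```

```text
time_s: 5.6
position: [0.5012, -0.1014, 0.153]
tool_rot: [180.0, 0.4, 0.1]
force: [-2.3, -0.2, -2.4]
width: 0.0613
grip_force: 65.6
time_s: 6.27
position: [0.5035, -0.1031, 0.0781]
tool_rot: [-180.0, 0.0, -0.0]
force: [-0.3, -0.4, -1.5]
width: 0.0609
grip_force: 65.7
```

In the tool's units: 0.002 m is 0.02, -0.04 m is -0.4.

```bash
python3 -m creep '[[[0.04, 0, 0.01, 0.02, 0, 0, 0], [0.04, 0, 0, 0, 0, 0, 0], [0.085, 0, 0, 0, 0, 0, 0], [0.085, 0, 0, 0, 0, 0, 0], [0.085, 0, 0, 0, 0, 0, 0], [0.085, 0, 0, 0, 0, 0, 0], [0.085, 0, 0, -0.2, 0, 0, 0], [0.085, 0, 0, -0.4, 0, 0, 0], [0.085, 0, 0, -0.4, 0, 0, 0], [0.085, 0, 0, -0.4, 0, 0, 0], [0.085, 0, 0, -0.4, 0, 0, 0]]]'
python3 -m creep '[[[0.085, -0.1, -0.36, 0, 0, 0, 0], [0.085, -0.1, -0.36, 0, 0, 0, 0], [0.085, -0.1, -0.36, 0, 0, 0, 0], [0.085, -0.1, -0.36, 0, 0, 0, 0], [0.085, -0.1, -0.36, 0, 0, 0, 0], [0.085, 0, -0.26, 0, 0, 0, 0], [0.085, 0, 0, 0, 0, 0, 0], [0.085, 0, 0, 0, 0, 0, 0]]]'
python3 look.py w3;  python3 - <<'E'
from plant import eyes
import cv2,numpy as np
a=eyes.read_camera("side");np.savez("side3.npz",**a);a=a["img"];b=eyes.read_camera("scene")["img"]
w=cv2.imread("pics/w3.png")
k=lambda i:cv2.resize(i[:,:,::-1],(300,300),interpolation=cv2.INTER_CUBIC)
r=np.vstack([k(a[190:340,250:400]),k(b[170:280,220:330])])
cv2.imwrite("pics/m4.png",np.hstack([cv2.copyMakeBorder(w[:,70:570],0,120,0,0,0),r]))
E
```

```text
time_s: 7.18
position: [0.503, -0.1044, 0.2583]
tool_rot: [180.0, 0.0, -0.0]
force: [1.4, 1.0, 0.1]
width: 0.0853
grip_force: 0.0
time_s: 7.85
position: [0.4534, 0.1032, 0.2564]
tool_rot: [-180.0, -0.0, 0.2]
force: [0.4, -0.2, -0.4]
width: 0.0853
grip_force: 0.0
[ -40.7    2.4   20.7  117.2   -1.    60.6 -109.3] [0.4534 0.1032 0.2564] [-1.7999e+02 -0.0000e+00  1.6000e-01] 7.85
```

View pics/m4.png

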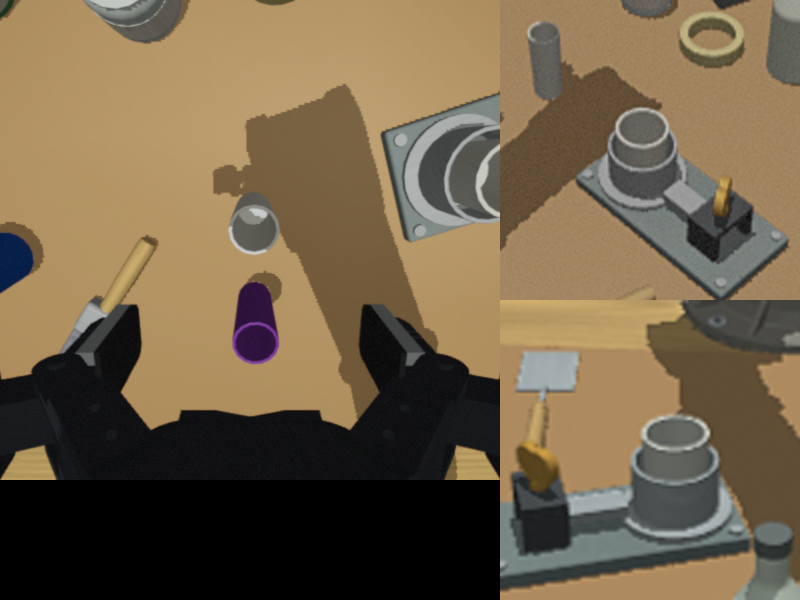

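The wide beaker sits upright in the pot. Narrow beaker rim centre is at wrist (324,230), with the purple one at (326,342) behind it.

Run:
```python
from h import *
c=np.load("w3.npz");P=lambda p,z:plane(c["K"],c["pose"],p,z).round(4)
for p,z in(((324,230),.107),((298.5,230),.107),((350,230),.107),((326,342),.107)): print(p,P(p,z))
c=np.load("side3.npz");print(P((320.5,253.5),.108))
```

```text
(324, 230) [0.4575 0.0997 0.107 ]
(298.5, 230) [0.4574 0.1204 0.107 ]
(350, 230) [0.4575 0.0787 0.107 ]
(326, 342) [0.3565 0.0974 0.107 ]
[ 0.4955 -0.1068  0.108 ]
```

```bash
python3 -m creep '[[[0.085, 0.04, 0.035, 0.3, 0, 0, 0], [0.085, 0, 0, 0.4, 0, 0, 0], [0.085, 0, 0, 0.4, 0, 0, 0], [0.085, 0, 0, 0.4, 0, 0, 0], [0.085, 0, 0, 0.29, 0, 0, 0], [0.085, 0, 0, 0, 0, 0, 0], [0.03, 0, 0, 0, 0, 0, 0], [0.03, 0, 0, 0, 0, 0, 0], [0.03, 0, 0, 0, 0, 0, 0], [0.03, 0, 0, 0, 0, 0, 0], [0.03, 0, 0, 0, 0, 0, 0], [0.03, 0, 0, 0, 0, 0, 0]]]'
python3 -m creep '[[[0.03, 0, 0, 0, 0, 0, 0], [0.03, 0, 0, 0, 0, 0, 0], [0.03, 0, 0, 0, 0, 0, 0]]]'
```

```text
time_s: 9.0
position: [0.4591, 0.0991, 0.0794]
tool_rot: [-179.9, -0.2, 0.0]
force: [-2.0, 1.1, 15.0]
width: 0.0398
grip_force: 58.9
time_s: 9.25
position: [0.4591, 0.0991, 0.0794]
tool_rot: [-179.9, -0.2, 0.0]
force: [-0.4, -0.1, 15.4]
width: 0.0396
grip_force: 58.9
```

```bash
python3 -m creep '[[[0.03, 0, 0, -0.2, 0, 0, 0], [0.03, 0, 0, -0.4, 0, 0, 0], [0.03, 0, 0, -0.4, 0, 0, 0], [0.03, 0, 0, -0.4, 0, 0, 0], [0.03, 0, 0, -0.4, 0, 0, 0], [0.03, 0.072, 0.338, 0, 0, 0, 0], [0.03, 0.072, 0.338, 0, 0, 0, 0], [0.03, 0.072, 0.338, 0, 0, 0, 0], [0.03, 0.072, 0.338, 0, 0, 0, 0], [0.03, 0.072, 0.338, 0, 0, 0, 0], [0.03, 0.072, 0.338, 0, 0, 0, 0], [0.03, 0, 0, 0, 0, 0, 0]]]'
python3 -m creep '[[[0.03, 0, 0, 0, 0, 0, 0]]]'
python3 - <<'E'
from plant import eyes
import cv2,numpy as np
a=eyes.read_camera("side")["img"];b=eyes.read_camera("scene")["img"]
k=lambda i:cv2.resize(i[:,:,::-1],(400,533),interpolation=cv2.INTER_CUBIC)
cv2.imwrite("pics/m5.png",np.hstack([k(a[130:330,250:400]),k(b[100:260,220:340])]))
E
```

```text
time_s: 10.25
position: [0.5011, -0.1108, 0.259]
tool_rot: [179.9, -0.2, -0.4]
force: [-0.8, -0.4, -1.4]
width: 0.0398
grip_force: 60.9
time_s: 10.33
position: [0.5008, -0.1064, 0.2584]
tool_rot: [-180.0, -0.1, -0.2]
force: [0.2, 0.0, -0.0]
width: 0.0396
grip_force: 60.9
```

View pics/m5.png

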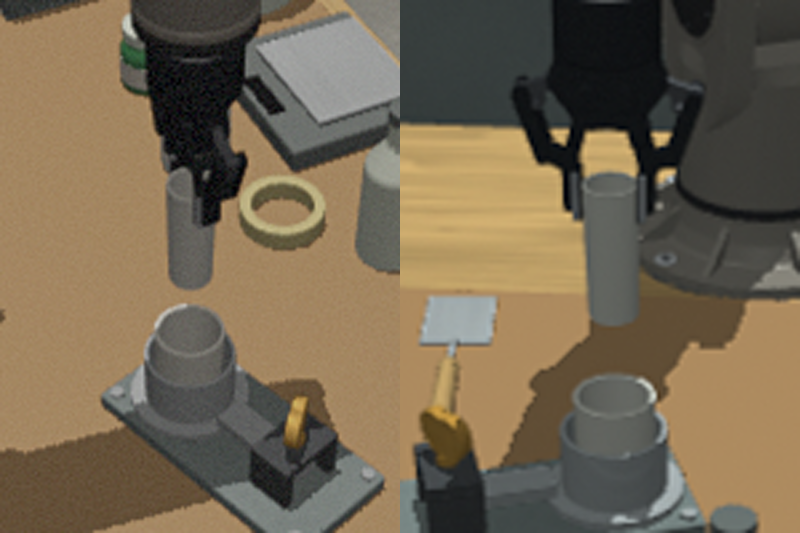

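The narrow beaker hangs upright, and its axis lines up with the wide one in both views.

In the tool's units: 0.03 m is 0.3, 0.02 m is 0.2.

```bash
python3 -m creep '[[[0.03, 0.01, -0.015, 0, 0, 0, 0], [0.03, 0, 0, 0.3, 0, 0, 0], [0.03, 0, 0, 0.2, 0, 0, 0], [0.03, 0, 0, 0, 0, 0, 0], [0.03, 0, 0, 0.15, 0, 0, 0], [0.03, 0, 0, 0.15, 0, 0, 0], [0.03, 0, 0, 0.15, 0, 0, 0], [0.03, 0, 0, 0, 0, 0, 0]]]'; python3 -m creep '[[[0.03, 0, 0, 0.15, 0, 0, 0], [0.03, 0, 0, 0.15, 0, 0, 0], [0.03, 0, 0, 0.1, 0, 0, 0], [0.03, 0, 0, 0.07, 0, 0, 0], [0.03, 0, 0, 0, 0, 0, 0]]]'
```

```text
time_s: 11.1
position: [0.501, -0.1019, 0.1613]
tool_rot: [-180.0, 0.1, 0.1]
force: [-0.3, -0.5, -1.9]
width: 0.0395
grip_force: 60.9
time_s: 11.52
position: [0.5016, -0.1025, 0.115]
tool_rot: [-180.0, 0.1, 0.0]
force: [-0.1, 0.9, -0.7]
width: 0.0398
grip_force: 60.9
```

In the tool's units: 0.004 m is 0.04, -0.04 m is -0.4.

```bash
python3 -m creep '[[[0.03, 0, 0, 0.04, 0, 0, 0], [0.03, 0, 0, 0, 0, 0, 0], [0.085, 0, 0, 0, 0, 0, 0], [0.085, 0, 0, 0, 0, 0, 0], [0.085, 0, 0, 0, 0, 0, 0], [0.085, 0, 0, 0, 0, 0, 0], [0.085, 0, 0, -0.2, 0, 0, 0], [0.085, 0, 0, -0.4, 0, 0, 0], [0.085, 0, 0, -0.4, 0, 0, 0], [0.085, 0, 0, -0.4, 0, 0, 0], [0.085, 0, 0, 0, 0, 0, 0]]]'
python3 look.py w4
python3 - <<'E'
from plant import eyes
import cv2,numpy as np
a=eyes.read_camera("side")["img"];b=eyes.read_camera("scene")["img"]
w=cv2.imread("pics/w4.png")
k=lambda i:cv2.resize(i[:,:,::-1],(300,300),interpolation=cv2.INTER_CUBIC)
r=np.vstack([k(a[190:340,250:400]),k(b[170:280,220:330])])
cv2.imwrite("pics/m6.png",np.hstack([cv2.copyMakeBorder(w[:,140:],0,120,0,0,0),r]))
E
```

```text
time_s: 12.43
position: [0.5045, -0.1038, 0.2582]
tool_rot: [-179.9, -0.5, -0.1]
force: [1.7, 0.8, -0.0]
width: 0.085
grip_force: 0.0
[-26.4   8.   34.5 112.4  -5.3  60.6 -79.7] [ 0.5045 -0.1038  0.2582] [-1.7995e+02 -5.2000e-01 -6.0000e-02] 12.4333
```

View pics/m6.png

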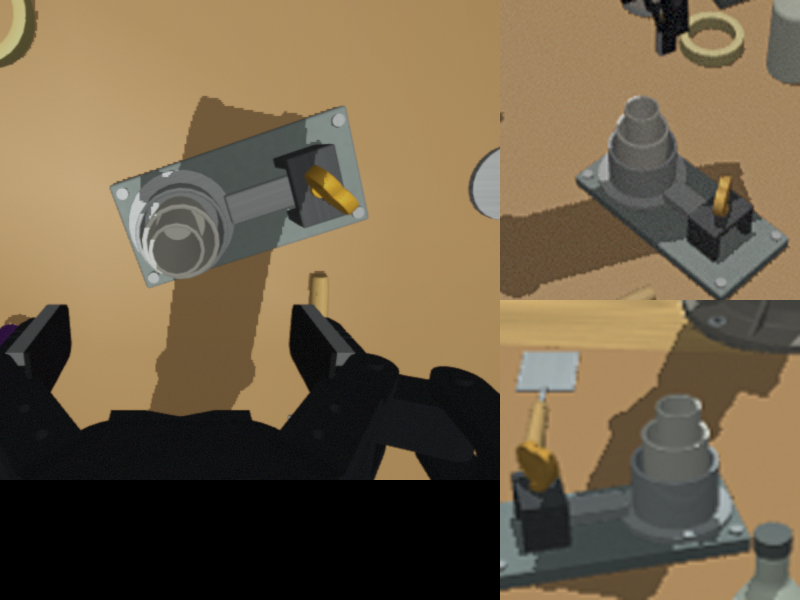

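The nesting looks right from all three views: stepped concentric rims, upright. That was my last picture, so from here the wing is fitted by code, using the brass-coloured mask against the box model.

```bash
cat > fit.py <<'E'
import sys,cv2
from h import *
from scipy.optimize import minimize
V=[np.load(n+".npz") for n in sys.argv[2:]]; th0=float(sys.argv[1])
B=np.array([[x,y,z] for x in(-.025,.025) for y in(-.006,.006) for z in(-.018,.018)])
def mask(i):
    h=cv2.cvtColor(i,cv2.COLOR_RGB2HSV);m=cv2.inRange(h,(14,165,60),(26,255,255))
    n,l,s,c=cv2.connectedComponentsWithStats(m);k=1+s[1:,4].argmax();print("px",s[k,4],c[k].round(1));return (l==k)*np.uint8(255)
M=[mask(v["img"]) for v in V]
def draw(v,p):
    X=B@R.from_euler('z',p[2],degrees=True).as_matrix().T+[p[0],p[1],.094]
    X=(X-v["pose"][:3,3])@v["pose"][:3,:3];u=X@v["K"].T;u=u[:,:2]/u[:,2:]
    m=np.zeros((480,640),np.uint8);cv2.fillConvexPoly(m,cv2.convexHull((u*16).astype(np.int32)),255,cv2.LINE_AA,4);return m
def cost(q):
    p=[q[0]/1e3,q[1]/1e3,q[2]]
    return np.mean([1-np.minimum(a,b:=draw(v,p)).sum()/np.maximum(a,b).sum() for v,a in zip(V,M)])
best=min((minimize(cost,[542+dx,-227+dy,th0+a],method="Nelder-Mead",options=dict(initial_simplex=np.array([[542+dx,-227+dy,th0+a],[548,-227,th0+a],[542,-221,th0+a],[542,-227,th0+a+12]]))) for a in(-25,0,25) for dx,dy in((-2,2),(3,-3))),key=lambda r:r.fun)
print(best.x.round(2),best.fun)
E
python3 fit.py 52 w2 w4; python3 fit.py 52 w4; python3 fit.py 52 w2
```

```text
px 1891 [483.5 115.5]
px 1225 [470.  189.6]
[ 540.75 -226.42   53.29] 0.27840347604444277
px 1225 [470.  189.6]
[ 541.19 -226.5    54.66] 0.2883444026865052
px 1891 [483.5 115.5]
[ 540.27 -226.62   52.87] 0.2660587296887088
```

In the tool's units: 0.0307 m is 0.307, 0.009 m is 0.09.

```bash
python3 -m creep '[[[0.085, 0.09, 0.307, 0, 0, 0, 0], [0.085, 0.09, 0.307, 0, 0, 0, 0], [0.085, 0.09, 0.307, 0, 0, 0, 0], [0.085, 0.09, 0.307, 0, 0, 0, 0], [0.085, 0, 0, 0, 0, 0, -6.7], [0.085, 0, 0, 0, 0, 0, -6.7], [0.085, 0, 0, 0, 0, 0, -6.7], [0.085, 0, 0, 0, 0, 0, -6.7], [0.085, 0, 0, 0, 0, 0, -6.7], [0.085, 0, 0, 0, 0, 0, -6.7], [0.085, 0, 0, 0, 0, 0, -6.7], [0.085, 0, 0, 0, 0, 0, -6.7]]]'
python3 -m creep '[[[0.085, 0, 0, 0, 0, 0, 0], [0.085, 0, 0, 0, 0, 0, 0]]]'
python3 look.py w5; python3 fit.py 52 w5
python3 - <<'E'
from plant import bot
from h import *
T=tool(bot.sense());print((T[:3,:3].T@(np.array([.541,-.2265,.08])-T[:3,3])).round(4))
E
```

```text
time_s: 13.58
position: [0.537, -0.2255, 0.2495]
tool_rot: [-179.8, 0.1, 53.9]
force: [-0.1, 0.6, 0.1]
width: 0.0851
grip_force: 0.0
time_s: 13.75
position: [0.5371, -0.2257, 0.2501]
tool_rot: [-179.9, 0.0, 53.4]
force: [-0.5, -0.6, -0.2]
width: 0.0851
grip_force: 0.0
[ -6.   15.9  27.4 104.1  -8.2  62.1 -12.2] [ 0.5371 -0.2257  0.2501] [-1.7989e+02  5.0000e-02  5.3360e+01] 13.75
px 892 [324.  231.6]
[ 540.87 -227.55   49.93] 0.2599171795860309
[0.0018 0.0037 0.1703]
```

```bash
python3 -m creep '[[[0.085, 0.015, 0.04, 0.2, 0, 0, 0], [0.085, 0, 0, 0.4, 0, 0, 0], [0.085, 0, 0, 0.4, 0, 0, 0], [0.085, 0, 0, 0.4, 0, 0, 0], [0.085, 0, 0, 0.2, 0, 0, 0], [0.085, 0, 0, 0.08, 0, 0, 0], [0.085, 0, 0, 0, 0, 0, 0]]]'
python3 -m creep '[[[0.04, 0, 0, 0, 0, 0, 0], [0.0, 0, 0, 0, 0, 0, 0], [0.0, 0, 0, 0, 0, 0, 0], [0.0, 0, 0, 0, 0, 0, 0], [0.0, 0, 0, 0, 0, 0, 0], [0.0, 0, 0, 0, 0, 0, 0], [0, 0, 0, 0, 0, 0, 0], [0, 0, 0, 0, 0, 0, 0], [0, 0, 0, 0, 0, 0, 0], [0, 0, 0, 0, 0, 0, 0]]]'; python3 -c "
from plant import bot
s=bot.sense();print(s['torque'],s['q'][6])"
```

```text
time_s: 14.38
position: [0.5407, -0.2266, 0.0815]
tool_rot: [-179.8, 0.1, 53.5]
force: [0.4, 0.3, 0.6]
width: 0.0849
grip_force: 0.0
time_s: 15.22
position: [0.5409, -0.2262, 0.0839]
tool_rot: [-179.9, -0.0, 53.6]
force: [-11.1, 5.8, 16.9]
width: 0.0108
grip_force: 58.9
[ 1.30438774  2.16724423 -0.05413612] -5.8916809969619175
```

In the tool's units: -0.001 m is -0.01.

```bash
python3 -m creep '[[[0, 0, -0.01, -0.01, 0, 0, 0], [0, 0, 0, 0, 0, 0, 6], [0, 0, 0, 0, 0, 0, 6], [0, 0, 0, 0, 0, 0, 6], [0, 0, 0, 0, 0, 0, 6], [0, 0, 0, 0, 0, 0, 6], [0, 0, 0, 0, 0, 0, 6], [0, 0, 0, 0, 0, 0, 6], [0, 0, 0, 0, 0, 0, 6], [0, 0, 0, 0, 0, 0, 6], [0, 0, 0, 0, 0, 0, 0]]]'; python3 -c "
from plant import bot
s=bot.sense();print(s['torque'],s['q'][6])"
```

```text
time_s: 16.13
position: [0.5418, -0.2284, 0.0842]
tool_rot: [179.8, -0.1, -0.9]
force: [8.3, -14.1, -19.3]
width: 0.0113
grip_force: 60.5
[-3.00920761 -1.92934051 -0.0218069 ] -50.68904520126488
```

```bash
cat > t.py <<'E'
from plant import bot
s=bot.sense();print(">>",s['torque'].round(2),s['q'][6].round(1),s['tool_rot'][2].round(2))
E
python3 -m creep '[[[0, 0, 0, 0, 0, 0, 5], [0, 0, 0, 0, 0, 0, 5], [0, 0, 0, 0, 0, 0, 0]]]'|grep -E "rot|force:|width"; python3 t.py
python3 -m creep '[[[0, 0, 0, 0, 0, 0, 5], [0, 0, 0, 0, 0, 0, 5], [0, 0, 0, 0, 0, 0, 0]]]'|grep -E "rot|force:|width"; python3 t.py
```

```text
tool_rot: [179.8, -0.2, -10.8]
force: [8.7, -16.8, -20.6]
width: 0.0109
grip_force: 60.3
>> [-3.52 -2.08 -0.02] -58.7 -10.81
tool_rot: [179.8, -0.2, -20.8]
force: [9.1, -19.4, -22.3]
width: 0.0112
grip_force: 60.1
>> [-4.08 -1.99  0.03] -66.7 -20.83
```

In the tool's units: 0.0005 m is 0.005, 0.0004 m is 0.004.

```bash
python3 -m creep '[[[0, 0.003, 0.004, 0.005, 0, 0, 5], [0, 0, 0, 0, 0, 0, 5], [0, 0, 0, 0, 0, 0, 0]]]'|grep -E "rot|force:|width"; python3 t.py
python3 -m creep '[[[0, 0, 0, 0, 0, 0, 5], [0, 0, 0, 0, 0, 0, 5], [0, 0, 0, 0, 0, 0, 0]]]'|grep -E "rot|force:|width"; python3 t.py
python3 -m creep '[[[0, 0, 0, 0, 0, 0, 5], [0, 0, 0, 0, 0, 0, 5], [0, 0, 0, 0, 0, 0, 0]]]'|grep -E "rot|force:|width"; python3 t.py
```

```text
tool_rot: [179.8, -0.2, -30.9]
force: [3.7, -16.7, -11.0]
width: 0.0108
grip_force: 61.9
>> [-3.53 -0.87 -0.05] -74.7 -30.85
tool_rot: [179.8, -0.3, -40.9]
force: [2.2, -18.5, -10.0]
width: 0.0109
grip_force: 61.9
>> [-3.96 -0.65 -0.  ] -82.7 -40.87
tool_rot: [179.8, -0.3, -50.9]
force: [1.3, -21.4, -10.3]
width: 0.0109
grip_force: 62.0
>> [-4.33 -0.29  0.02] -90.7 -50.89
```

In the tool's units: 0.0005 m is 0.005, 0.0004 m is 0.004.

```bash
python3 -m creep '[[[0, 0.005, 0.004, 0.003, 0, 0, 5], [0, 0, 0, 0, 0, 0, 5], [0, 0, 0, 0, 0, 0, 0]]]'|grep -E "rot|force:|width"; python3 t.py
python3 -m creep '[[[0, 0, 0, 0, 0, 0, 5], [0, 0, 0, 0, 0, 0, 5], [0, 0, 0, 0, 0, 0, 0]]]'|grep -E "rot|force:|width"; python3 t.py
python3 -m creep '[[[0, 0, 0, 0, 0, 0, 5], [0, 0, 0, 0, 0, 0, 0]]]'|grep -E "rot|force:|width"; python3 t.py
```

```text
tool_rot: [179.9, -0.2, -60.8]
force: [-4.0, -16.5, 0.5]
width: 0.0106
grip_force: 65.6
>> [-3.64  0.8   1.08] -98.5 -60.81
tool_rot: [179.9, -0.1, -70.7]
force: [-13.1, -10.2, 15.5]
width: 0.011
grip_force: 163.6
>> [-1.77  2.72  2.87] -106.5 -70.66
tool_rot: [179.8, -0.2, -75.5]
force: [-13.8, -10.5, 17.6]
width: 0.0114
grip_force: 228.1
>> [-1.92  3.08  4.93] -110.4 -75.49
```

```bash
python3 -m creep '[[[0, 0, 0, 0, 0, 0, -5], [0, 0, 0, 0, 0, 0, -5], [0, 0, 0, 0, 0, 0, 0]]]'|grep -E "rot|force:|width"; python3 t.py
python3 -m creep '[[[0, 0, 0, 0, 0, 0, -3], [0, 0, 0, 0, 0, 0, 0]]]'|grep -E "force:"; python3 t.py
python3 -m creep '[[[0, 0, 0, 0, 0, 0, -3], [0, 0, 0, 0, 0, 0, 0]]]'|grep -E "force:"; python3 t.py
python3 -m creep '[[[0, 0, 0, 0, 0, 0, -3], [0, 0, 0, 0, 0, 0, 0]]]'|grep -E "force:"; python3 t.py
python3 -m creep '[[[0, 0, 0, 0, 0, 0, -3], [0, 0, 0, 0, 0, 0, 0]]]'|grep -E "force:"; python3 t.py
```

```text
tool_rot: [179.9, 0.0, -65.0]
force: [-14.8, -5.2, 13.3]
width: 0.0106
grip_force: 105.6
>> [-0.83  3.21  2.44] -101.9 -65.0
force: [-14.2, -5.6, 14.2]
grip_force: 77.6
>> [-0.6   3.14  1.5 ] -99.7 -62.21
force: [-13.5, -3.3, 12.3]
grip_force: 65.1
>> [-0.33  2.91  0.  ] -97.3 -59.31
force: [-14.0, -2.7, 12.7]
grip_force: 65.1
>> [-0.28  2.92  0.04] -94.9 -56.32
force: [-13.1, -4.1, 13.1]
grip_force: 65.1
>> [-0.28  2.99  0.08] -92.5 -53.31
```

The rows are not in the units I measure in: shifts go in units of 100 mm. I convert before sending: -0.0003 m is -0.003, 0.0003 m is 0.003.

```bash
python3 -m creep '[[[0, -0.003, 0.003, -0.003, 0, 0, -6], [0, 0, 0, 0, 0, 0, -6], [0, 0, 0, 0, 0, 0, -6], [0, 0, 0, 0, 0, 0, -6], [0, 0, 0, 0, 0, 0, -6], [0, 0, 0, 0, 0, 0, -6], [0, 0, 0, 0, 0, 0, -6], [0, 0, 0, 0, 0, 0, -6], [0, 0, 0, 0, 0, 0, -6], [0, 0, 0, 0, 0, 0, -6]]]'|grep -E "rot|force:|width"; python3 t.py
python3 -m creep '[[[0, 0, 0, 0, 0, 0, -6], [0, 0, 0, 0, 0, 0, -6], [0, 0, 0, 0, 0, 0, -6], [0, 0, 0, 0, 0, 0, -5.5], [0, 0, 0, 0, 0, 0, 0], [0, 0, 0, 0, 0, 0, 0], [0, 0, 0, 0, 0, 0, 0], [0, 0, 0, 0, 0, 0, 0]]]'; python3 t.py; python3 look.py w6; python3 fit.py 30 w6
python3 - <<'E'
from plant import eyes
from h import *
import cv2
for n in("scene","side"): np.savez(n+"6.npz",**eyes.read_camera(n))
a=np.load("side3.npz")["img"].astype(int);b=np.load("side6.npz")["img"].astype(int)
# tall stack rim brightness extents in side view
i=b[225:300,295:350].max(2);print([(225+r,295+np.where(i[r]>150)[0].min(),295+np.where(i[r]>150)[0].max()) for r in range(0,60,4) if (i[r]>150).any()])
E
```

```text
tool_rot: [180.0, 0.1, 6.8]
force: [-7.9, -4.2, 6.1]
width: 0.0107
grip_force: 64.2
>> [-0.76  2.14 -0.09] -44.3 6.82
time_s: 20.47
position: [0.5394, -0.2282, 0.084]
tool_rot: [-180.0, 0.1, 30.0]
force: [-8.5, -2.9, 6.8]
width: 0.011
grip_force: 64.2
>> [-0.7   2.25  0.08] -25.4 30.04
[ -6.   28.9  29.3 111.9 -19.8  44.2 -25.4] [ 0.5394 -0.2282  0.084 ] [-1.7996e+02  9.0000e-02  3.0040e+01] 20.4667
px 4041 [319.8 324.6]
[ 536.25 -231.28   30.32] 0.28103270684981985
[(225, np.int64(295), np.int64(342)), (229, np.int64(295), np.int64(342)), (233, np.int64(295), np.int64(341)), (237, np.int64(295), np.int64(342)), (241, np.int64(295), np.int64(345)), (245, np.int64(295), np.int64(346)), (249, np.int64(295), np.int64(346)), (253, np.int64(295), np.int64(337)), (257, np.int64(295), np.int64(333)), (261, np.int64(295), np.int64(337)), (265, np.int64(295), np.int64(339)), (269, np.int64(295), np.int64(340)), (273, np.int64(300), np.int64(342)), (277, np.int64(295), np.int64(342)), (281, np.int64(300), np.int64(341))]
```

The wing fit gives 30.3°, which agrees with the fingers. As a last check, I'll compare the stack's pixels now with those right after nesting.

Run:
```python
from h import *
import cv2
m=cv2.imread("pics/m6.png")
for n,old,(y,x,w),(X,Y,W,H) in(("side",m[:300,500:],(190,250,150),(300,235,40,50)),("scene",m[300:,500:],(170,220,110),(266,203,36,40))):
    o=cv2.resize(old,(w,w),interpolation=cv2.INTER_AREA)[Y-y:Y-y+H,X-x:X-x+W]
    b=cv2.cvtColor(np.load(n+"6.npz")["img"],cv2.COLOR_RGB2BGR)
    r=cv2.matchTemplate(b[Y-5:Y+H+5,X-5:X+W+5],o,cv2.TM_CCOEFF_NORMED);_,v,_,p=cv2.minMaxLoc(r);print(n,round(v,3),np.array(p)-5)
```

```text
side 0.736 [0 0]
scene 0.538 [0 0]
```

```bash
python3 -c "
from plant import workorder
print(workorder.sign_off())"
```

```text
the job is handed in; nothing more can be done
None
```

I handed the job in with both beakers nested upright in the pot and the screw seated, then backed off about 90° with the wing still gripped at about 64 N; sign-off returned no verdict, and I estimate the back-off angle is good to about 4°.

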